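Hold the spring clip open round the edge of the menu card

ROBOT

A 6-joint arm with a two-finger parallel gripper is mounted at the origin on a cart in front of the work surface, level with it; the furniture and walls round the work are solid. World frame = base frame: x ahead of the robot, y to its left, z up, the work surface at z = 0. Lengths are in mm, angles in rad, forces in N, time in s.
With the tool pointing down it reaches from about 350 to 925 mm from the base axis. Payload 6.4 kg.
Tool frame: the origin (TCP) lies midway between the tips of the shut fingers; the grasp point (between the pads) lies 19 mm behind it; z points along the fingers, y is the line along which they close (so a half turn about z gives the same grasp; the last joint's range is limited). The gripper opens to 94 mm and grips with 3 to 60 N. Pads are 16 mm wide; open, the fingers measure 119 mm over their backs; the gripper's body (75 mm by 177 mm) begins 78 mm behind the grasp point.
Start: joints at [1.021, 0.245, 1.558, -0, 1.339, -0.174], TCP at [238.559, 604.652, 205.455] pointing down, gripper open.
Joint ranges: [-3.13, 3.13], [-1.02, 2.26], [0.13, 2.54], [-0.95, 4.09], [0.21, 2.88], [-2.74, 2.74]. Speed limits (rad/s): [2.57, 2.57, 3.14, 3.14, 3.14, 3.14].

INTERFACE

Orientations are given as a rotation vector (axis times angle).
In Python, from bench import r gives the robot as it stands.
- The arm moves only by the tool servo_tool, never from a script. Its argument "rows" is text: rows parted by semicolons, each of 5 numbers parted by spaces: the shift along the tool's x, y, z in m, then the turn about the tool's z in degrees, then the opening in per cent of the stroke, from 0 (shut) to 100 (fully open). A call has 1 to 10 rows; each row is the pose to reach, as a shift and turn from the pose commanded when the call began, along the tool's axes at that moment; what a row does not reach only later rows make up. A row lasts 1/12 s, in which the tool goes at most 41.7 mm and 7.16 degrees, less where a joint would pass 70% of its speed; a pose out of reach is approached as far as the arm can. A call with a gripper value outside its range is refused whole. The fingers move at their own pace and stop on an object; "squeeze" is the grip in N (left out, the last holds). Time passes only in rows, so rows that repeat a pose let the fingers close. It gives the time, the measured TCP pose, the force, the opening and the grip force at its end, in the units of the state.
- r.state(): the state, without advancing time (a new reading comes with each control period).
- r.get_image(name): name is "scene" or "top" or "wrist"; returns the picture (480x640x3 uint8, red, green, blue); there is no depth.
- r.calibration(name): a dict with "fx", "fy", "cx", "cy" (pixels), "extrinsics" (4x4, takes a point from world to camera coordinates); the wrist camera has in their place "T_tool_cam" (4x4, takes a point from camera to tool coordinates, whose origin is the TCP and whose axes are the flange's). Camera axes: x right, y down, z forward; pixel columns grow to the right and rows downward; lengths in mm; the calibration is good to about 2 mm. A picture is of the moment at which its call begins: read the wrist's pose just before it. calibration takes no time and is no camera call.
- r.sign_off(): hands the job in; it is judged then, once.
The state is a dict: "t": time; "joint_positions": joint angles; "dq": joint speeds; "effort": joint torques, N m; "tcp_pos": TCP position; "tool_rot": TCP orientation; "ft_force": force on the tool from outside, world axes, zero at the start; "ft_torque": the same for the moment, N m; "opening": finger opening in mm; "finger_force": force on a finger pad.
Only numpy, scipy, OpenCV 4.12 (cv2) and the standard library are available. Lean on these libraries where they do the work, as an engineer would, in place of code of your own. Each camera call takes 0.05 s, during which the arm holds its last target. There are 200 camera calls.

TASK

Take the red spring clip off the turntable by its handles and squeeze it wide open. Bring its gaping mouth round the near upright edge of the standing white menu card, square to the card and about half-way up, with the edge well inside the mouth but the clip not touching the card, so that I can slip a note in. Finish while still holding the clip squeezed open there; do not shove the card stand, and leave the two creamer tubs standing on the turntable and the honey jar and mug where they are.

Things in the scene. Friction and masses are not known exactly. Their poses are not given: they have to be found in the camera images.
- clip: red spring clip, 70 g, lying on its side, 44 mm tall, 108 mm long. Origin: foot of the upright pivot pin (11 mm thick); x points out of the mouth, z up, handles (4 mm plates, full height) on the -x side, ending 62 mm behind the pin. Relaxed, their outer faces spread to 54 mm at the ends; 3 to 8 N squeezes them to stops, parallel, 24 mm apart, jaw tips gaping 23 mm; let go, it snaps shut
- clip_mouth (a point): point on the clip's middle line at the tips of the jaws, 44 mm in front of the pin, at half the clip's height (22 mm over its underside); axes as the clip's. The mouth is 38 mm deep from here to the pin
- clip_grip (a point): where to squeeze: point on the clip's middle line half-way between the handles, 40 mm behind the pin, at half its height (22 mm over its underside); the handles' outer faces are 45 mm apart here when relaxed, 24 mm fully squeezed
- clip_left_tip (a point): inner face of the tip of the jaw on the clip's +y side, at half its height
- clip_right_tip (a point): inner face of the tip of the jaw on the clip's -y side, at half its height
- clip_left (a joint): angle of the clip's +y half about the pin: 0 shut (spring), 0.26 rad fully squeezed open
- clip_right (a joint): angle of the clip's -y half about the pin: 0 shut (spring), 0.26 rad fully squeezed open
- turntable: fixed black base of a lazy susan with a light wooden plate 280 mm across that spins freely, so things on it swing round when pushed off-centre. Origin on the counter under its axis, z up; the plate's flat top is 30 mm above the origin
- card_stand: white menu card, green band and blue cup drawn on it, upright in a dark wooden foot, loose, 0.8 kg. Card 4 mm thick, 130 mm long, top 125 mm above the counter. Origin on the counter below the card's near upright edge (toward the robot), mid-thickness; x along the card away from that edge, y square to it, z up. Foot 18 mm high, 58 mm wide, begins 40 mm behind the edge
- card_edge (a point): point on the near upright edge of the card, 70 mm above the counter, about half-way up, in the middle of the thickness; axes as the stand's
- creamer_a: small white creamer tub with a pale blue lid, 42x37x24 mm, loose on the turntable; origin at the centre of its underside
- creamer_b: small white creamer tub with a cream lid, 42x37x24 mm, loose on the turntable; origin at the centre of its underside
- honey_jar: honey jar with an amber lid, 65 mm across, 118 mm tall, loose on the counter; origin at the centre of its underside
- mug_2: green and white mug, 86x121x99 mm, loose on the counter; origin at the centre of its underside

How it is judged (in metres and radians):
On the way:
1. the clip is lifted clear of the turntable, held in the fingers (contact force between the fingers and clip above 1 N and contact force between clip and turntable below 0.1 N and z of clip in the frame of turntable above 0.036 m), for 0.2 s.
At the end, for the whole second after the job is handed in: Fingers alone carry the clip, at rest, both halves open over 0.17 rad; card edge 10 to 36 mm inside the mouth, a jaw tip 3 mm or more either side of its middle, within 30 mm of half-way up, clip square and level within 0.35 rad; nothing touches the card stand, moved under 20 mm (contact force between the fingers and clip above 1 N and contact force between clip and turntable below 0.1 N and value of joint each of clip_left, clip_right above 0.17 rad and x of clip_mouth in the frame of card_edge between 0.01 and 0.036 m and z of clip_mouth in the frame of card_edge between -0.03 and 0.03 m and ((y of clip_left_tip in the frame of card_edge above 0.003 m and y of clip_right_tip in the frame of card_edge below -0.003 m) or (y of clip_right_tip in the frame of card_edge above 0.003 m and y of clip_left_tip in the frame of card_edge below -0.003 m)) and angle between the x axis of clip and the x axis of card_stand, either way round below 0.35 rad and angle between clip's own z axis and vertical below 0.35 rad and contact force between each of clip, the arm, the fingers and card_stand below 0.5 N and linear speed of clip below 0.03 m/s and distance of card_stand from where it was at the start of the episode below 0.02 m); the arm keeps its last pose, push and grip.
It fails at once if the card stand is shoved more than 20 mm or tipped (distance of card_stand from where it was at the start of the episode above 0.02 m or angle between card_stand's own z axis and vertical above 0.3 rad).
It fails at once if a creamer tub is knocked over or off the turntable ((z of creamer_a in the frame of turntable below 0.02 m or angle between creamer_a's own z axis and vertical above 0.6 rad) or (z of creamer_b in the frame of turntable below 0.02 m or angle between creamer_b's own z axis and vertical above 0.6 rad)).
It fails at once if the honey jar or the mug is moved more than 30 mm (distance of any of honey_jar, mug_2 from where it was at the start of the episode above 0.03 m).
It also fails if it takes over 35 s, if anything falls off the work surface, if the arm or the gripper's body presses on something with over 40 N, if the wrist force passes 120 N, or if a joint passes its speed limit or range.

## Working session

There is one attempt and no reset: what is moved stays moved. The work goes in short steps, Python scripts to look and compute and a tool call to move; the robot and the scene stay as the last step left them, time stands still between calls to the robot, and variables do not carry over. Pictures are saved under pics/ and viewed, at most 13 in all, crops included, and the job is handed in when it is done.

Besides the shell and the picture viewer there is one more tool, called after "Emit:" by a JSON object that holds its "fn" and its "kwargs", one argument or row to a line. servo_tool: Moves the arm, as the interface text tells. Its arguments: {"type":"object","properties":{"rows":{"type":"string"},"squeeze":{"type":"number"}},"required":["rows"]}

```bash
mkdir -p pics
python3 - <<'E'
from bench import r
import cv2
for n in("scene","top"):
    im=r.get_image(n); cv2.imwrite(f"pics/{n}0.png",im[:,:,::-1])
    c=r.calibration(n); print(n,c)
print(r.state()); print(r.calibration("wrist"))
E
```

```text
scene {'fx': 607.5346024502943, 'fy': 607.5346024502943, 'cx': 321.548778601534, 'cy': 239.89050568604526, 'extrinsics': array([[ 4.50507366e-01, -8.92772410e-01, -7.32784475e-04,
        -4.08742807e+02],
       [-4.91733976e-01, -2.47451662e-01, -8.34844520e-01,
         3.07044684e+02],
       [ 7.45144825e-01,  3.76463941e-01, -5.50485323e-01,
         8.40265423e+02],
       [ 0.00000000e+00,  0.00000000e+00,  0.00000000e+00,
         1.00000000e+00]])}
top {'fx': 592.6198281135075, 'fy': 592.6198281135075, 'cx': 321.0545294493447, 'cy': 247.27275841516285, 'extrinsics': array([[ 2.08944355e-02, -9.99535381e-01,  2.21911097e-02,
        -1.87204857e+02],
       [-9.89722709e-01, -2.38197564e-02, -1.41002049e-01,
         6.15322277e+02],
       [ 1.41465123e-01, -1.90168870e-02, -9.89760565e-01,
         1.21822370e+03],
       [ 0.00000000e+00,  0.00000000e+00,  0.00000000e+00,
         1.00000000e+00]])}
{'t': 0.1, 'joint_positions': array([ 1.02089638e+00,  2.45728471e-01,  1.55882364e+00,  8.27114076e-06,
        1.33869902e+00, -1.74110608e-01]), 'dq': array([ 1.51982689e-0
[... 286 characters left out ...]
 'tool_rot': array([-5.86712987e-01, -3.08571369e+00,  2.43135421e-03]), 'ft_force': array([0.99001109, 0.21160785, 0.64741031]), 'ft_torque': array([ 0.00717113, -0.00954554, -0.03225987]), 'finger_force': 0.0, 'opening': 93.98178067760848}
{'fx': 357.6320362978623, 'fy': 357.6320362978623, 'cx': 322.35764526548036, 'cy': 239.67933108655834, 'T_tool_cam': array([[ 8.00399403e-04, -9.65293382e-01, -2.61166700e-01,
         7.51620645e+01],
       [ 9.99999162e-01,  5.06903383e-04,  1.19114822e-03,
         7.82672876e-01],
       [-1.01742121e-03, -2.61167435e-01,  9.65292979e-01,
        -1.79239320e+02],
       [ 0.00000000e+00,  0.00000000e+00,  0.00000000e+00,
         1.00000000e+00]])}
```

View pics/scene0.png

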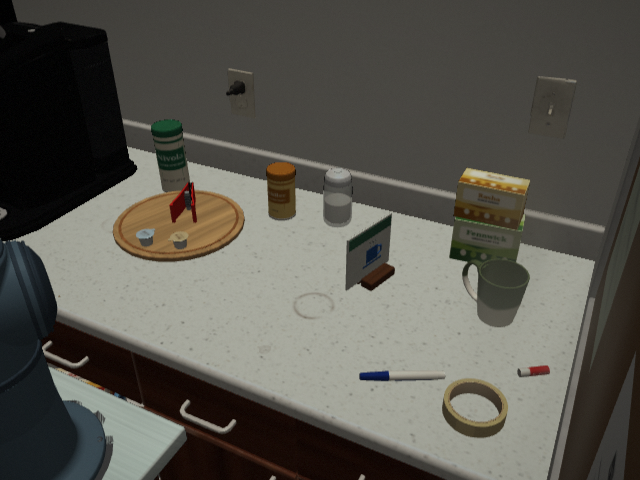

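View pics/top0.png

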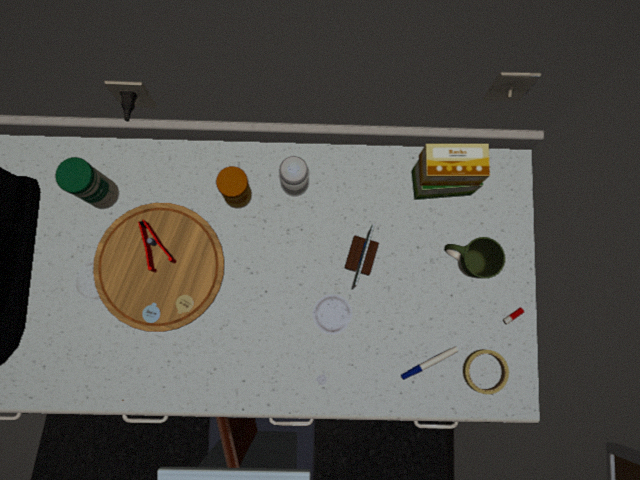

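The scene view shows the clip standing on the turntable, with the card stand to its right. In the top view the handles point toward the robot (ends near (152,270) and (174,262)), and the near card edge is at about (353,288). Next I'll enlarge both areas.

Run:
```python
import cv2,numpy as np
t=cv2.imread("pics/top0.png"); s=cv2.imread("pics/scene0.png")
a=cv2.resize(t[205:285,120:200],None,fx=5,fy=5,interpolation=2); b=cv2.resize(t[215:295,325:405],None,fx=5,fy=5,interpolation=2)
cv2.imwrite("pics/c1.png",np.hstack([a,b]))
b=cv2.resize(s[205:305,320:420],None,fx=4,fy=4,interpolation=2); a=cv2.resize(s[165:265,130:230],None,fx=4,fy=4,interpolation=2)
cv2.imwrite("pics/c2.png",np.hstack([a,b]))
```

```text
(no output)
```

View pics/c1.png

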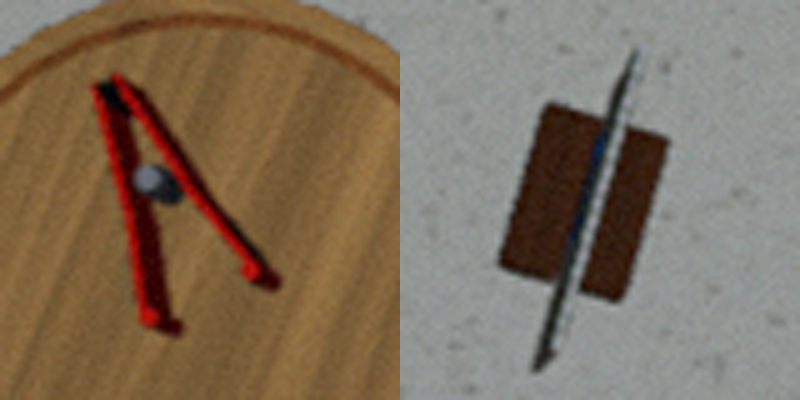

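View pics/c2.png

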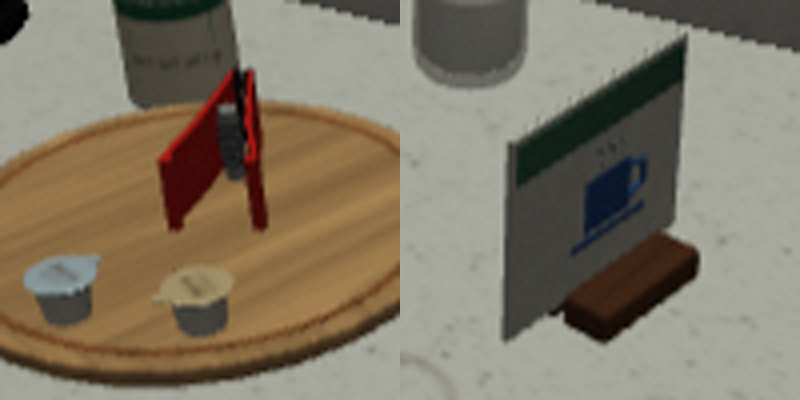

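The top crop shows the closed tips at about (141.4,221.6), the handle ends at (149.6,268.4) and (170.4,259), the pin top at (150,241), and the card's far top corner at (372.2,225). In the scene crop, the card's near edge runs from (347.5,241) at the top to (346,290) at the bottom, and its far top corner is at (391.5,214.5).

```bash
cat > h.py <<'E'
from bench import r
import numpy as np
def ray(n,p,z):
    c=r.calibration(n);E=c["extrinsics"];R=E[:3,:3];o=-R.T@E[:3,3]
    d=R.T@[(p[0]-c["cx"])/c["fx"],(p[1]-c["cy"])/c["fy"],1]
    return (o+d*(z-o[2])/d[2])[:2].round(1)
def proj(n,P):
    c=r.calibration(n);E=c["extrinsics"];q=E[:3,:3]@P+E[:3,3]
    return np.round([c["fx"]*q[0]/q[2]+c["cx"],c["fy"]*q[1]/q[2]+c["cy"]],1)
E
python3 - <<'E'
from h import *
for nm,n,p,z in [("tip","top",(141.4,221.6),74),("hl","top",(149.6,268.4),74),("hr","top",(170.4,259),74),("pin","top",(150,241),74),
 ("s hl","scene",(170.5,204.5),74),("s hr","scene",(193,206),74) if 0 else ("s hr bot","scene",(195,222),30),("s hl bot","scene",(173.5,222),30),("s tip","scene",(190,183),74),
 ("card near top","scene",(347.5,241.25),125),("near bot","scene",(346,290),0),("far top","scene",(391.5,214.5),125),("far top","top",(372.2,225),125),("near bot top","top",(352.2,289),0)]:
    print(nm,n,ray(n,p,z))
N=ray("scene",(347.5,241.25),125);
print(proj("top",[*N,125]),proj("top",[*N,5]))
E
```

```text
tip top [660.3 202.6]
hl top [562.9 179.6]
hr top [583.4 138.1]
pin top [619.9 182.3]
s hl scene [559.3 182.2]
s hr bot scene [581.  140.9]
s hl bot scene [560.2 182.3]
s tip scene [656.  204.2]
card near top scene [ 529.2 -242.3]
near bot scene [ 547.5 -233.9]
far top scene [ 650.1 -278.3]
far top top [ 655.8 -273.8]
near bot top top [ 535.2 -244.4]
[355.8 287.5] [351.4 291.6]
```

```bash
cat >> h.py <<'E'
from scipy.spatial.transform import Rotation as Ro
def go(P,yawy=None,base=None):
    "shift in tool axes (m) and turn (deg) to bring TCP to P with tool y along world yaw yawy"
    s=r.state();R=Ro.from_rotvec(s["tool_rot"]).as_matrix()
    d=R.T@(np.array(P)-s["tcp_pos"])/1000
    y=np.degrees(np.arctan2(R[1,1],R[0,1]))
    print("t",round(s["t"],2),"tcp",s["tcp_pos"].round(1),"yaw y",y.round(1),"tilt",R[:,2].round(3),"q",s["joint_positions"].round(2))
    print("  shift",d.round(4),"turn",None if yawy is None else round(-((yawy-y+180)%360-180),1))
E
python3 - <<'E'
from h import *
print(ray("scene",(135,165),0),ray("scene",(0,240),0),ray("top",(40,180),350),ray("top",(40,180),0),ray("top",(0,365),0))
go([330,330,230],116.5)
go([585,165,150],116.5)
E
```

```text
[781.1 488.8] [370.6 503.4] [675.2 290.9] [761.9 453.7] [356.9 502.6]
t 0.1 tcp [238.3 604.2 204.5] yaw y 68.5 tilt [-0.001 -0.001 -1.   ] q [ 1.02  0.25  1.56  0.    1.34 -0.17]
  shift [-0.1859 -0.2214 -0.0252] turn -48.0
t 0.1 tcp [238.3 604.2 204.5] yaw y 68.5 tilt [-0.001 -0.001 -1.   ] q [ 1.02  0.25  1.56  0.    1.34 -0.17]
  shift [-0.4837 -0.2812  0.0548] turn -48.0
```

Run:
```python
from h import *
go([275,390,230])
```

```text
t 0.1 tcp [238.3 604.2 204.5] yaw y 68.5 tilt [-0.001 -0.001 -1.   ] q [ 1.02  0.25  1.56  0.    1.34 -0.17]
  shift [-0.1128 -0.1858 -0.0252] turn None
```

Emit:
{"fn": "servo_tool", "kwargs": {
  "rows": "-0.113 -0.186 -0.025 0 100;-0.113 -0.186 -0.025 0 100;-0.113 -0.186 -0.025 0 100;-0.113 -0.186 -0.025 0 100;-0.113 -0.186 -0.025 0 100;-0.113 -0.186 -0.025 0 100;-0.113 -0.186 -0.025 0 100"
}}

```text
t: 0.68
tcp_pos: [275.9, 388.6, 230.7]
tool_rot: [0.592, 3.085, 0.001]
ft_force: [-0.2, -0.3, -0.5]
opening: 93.9
finger_force: 0.0
```

Run:
```python
from h import *
go([540,143,230],116.5)
```

```text
t 0.68 tcp [275.9 388.6 230.7] yaw y 68.3 tilt [ 0.001  0.001 -1.   ] q [ 0.71 -0.2   1.96 -0.    1.38 -0.48]
  shift [-0.3362 -0.1304  0.0008] turn -48.2
```

Emit:
{"fn": "servo_tool", "kwargs": {
  "rows": "-0.336 -0.13 0 -48 100;-0.336 -0.13 0 -48 100;-0.336 -0.13 0 -48 100;-0.336 -0.13 0 -48 100;-0.336 -0.13 0 -48 100;-0.336 -0.13 0 -48 100;-0.336 -0.13 0 -48 100;-0.336 -0.13 0 -48 100;-0.336 -0.13 0 -48 100;-0.336 -0.13 0 -48 100"
}}

```text
t: 1.52
tcp_pos: [543.4, 144.0, 229.7]
tool_rot: [-0.716, 3.059, -0.001]
ft_force: [0.4, -0.0, -0.1]
opening: 94.0
finger_force: 0.0
```

Run:
```python
from h import *
import cv2
go([585,165,100],116.5)
cv2.imwrite("pics/w1.png",r.get_image("wrist")[:,:,::-1])
```

```text
t 1.52 tcp [543.4 144.  229.7] yaw y 116.3 tilt [ 0. -0. -1.] q [ 0.06  0.02  1.76 -0.    1.36 -1.97]
  shift [-0.0466  0.0004  0.1297] turn -0.2
```

View pics/w1.png

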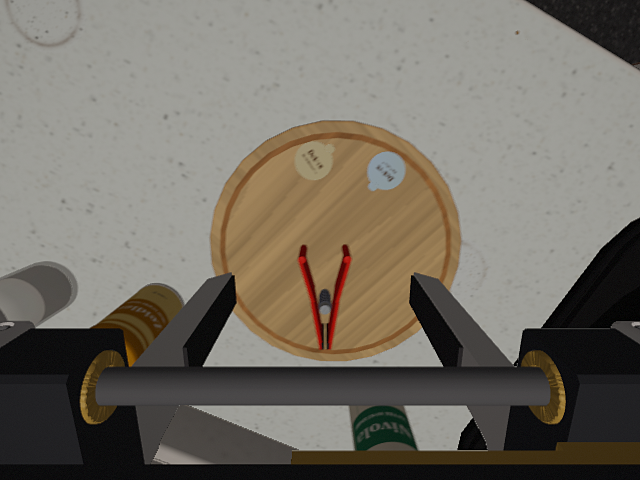

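The wrist view shows the handle tops at (303,248) and (346.5,248) and the jaw tip at (325,346), so the clip lies along the tool's x axis.

```bash
cat >> h.py <<'E'
def wray(p,z):
    s=r.state();R=Ro.from_rotvec(s["tool_rot"]).as_matrix();c=r.calibration("wrist");T=c["T_tool_cam"]
    o=R@T[:3,3]+s["tcp_pos"];d=R@T[:3,:3]@[(p[0]-c["cx"])/c["fx"],(p[1]-c["cy"])/c["fy"],1]
    return (o+d*(z-o[2])/d[2])[:2].round(1)
E
python3 - <<'E'
from h import *
a,b,t=[wray(p,74) for p in [(303,248),(346.5,248),(325,346)]]
m=(a+b)/2;d=t-m;L=np.linalg.norm(d);d/=L
print(a,b,t,"len",L,"yaw",np.degrees(np.arctan2(d[1],d[0])),"grip",t-84*d,m+22*d)
g=(t-84*d+m+22*d)/2
go([*g,100],90+np.degrees(np.arctan2(d[1],d[0])))
E
```

```text
[574.2 137.3] [555.4 175.3] [661.3 204.5] len 107.86792850518637 yaw 26.541296709320825 grip [586.15254781 166.96521041] [584.48147557 166.13054013]
t 1.57 tcp [544.  143.2 229.6] yaw y 116.3 tilt [ 0.    -0.001 -1.   ] q [ 0.06  0.02  1.76 -0.    1.36 -1.97]
  shift [-0.0474  0.0028  0.1296] turn -0.3
```

Emit:
{"fn": "servo_tool", "kwargs": {
  "rows": "-0.047 0.003 0.03 0 100;-0.047 0.003 0.06 0 100;-0.047 0.003 0.09 0 80;-0.047 0.003 0.12 0 75;-0.047 0.003 0.15 0 75;-0.047 0.003 0.175 0 75;-0.047 0.003 0.191 0 75;-0.047 0.003 0.191 0 75;-0.047 0.003 0.191 0 75",
  "squeeze": 15
}}

```text
t: 2.32
tcp_pos: [579.9, 171.0, 38.4]
tool_rot: [0.721, -3.055, -0.001]
ft_force: [0.4, -0.4, 0.3]
opening: 70.6
finger_force: 0.0
```

Run:
```python
from h import *
import cv2
go([585.3,166.5,38],116.5)
cv2.imwrite("pics/w2.png",r.get_image("wrist")[:,:,::-1])
```

```text
t 2.32 tcp [579.9 171.   38.4] yaw y 116.5 tilt [-0.003  0.    -1.   ] q [ 0.1   0.34  1.77  0.    1.03 -1.94]
  shift [-0.0028 -0.0065  0.0004] turn 0.0
```

View pics/w2.png

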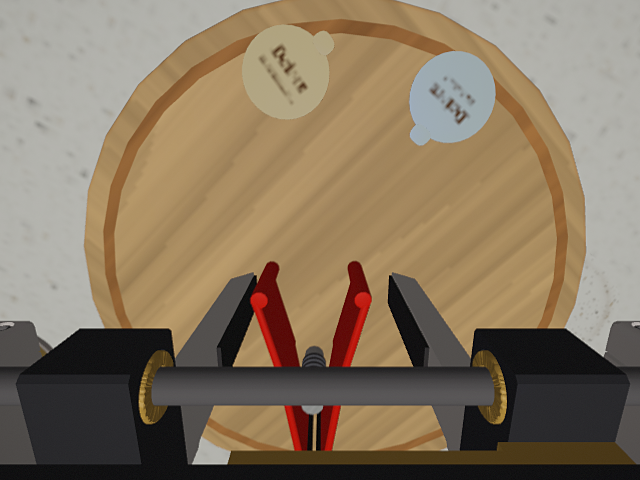

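The wrist view shows the handles centred at about u=311 and the fingers at about 321. I'll shift about -5 mm along tool y, then close.

Emit:
{"fn": "servo_tool", "kwargs": {
  "rows": "-0.003 -0.005 0 0 75;-0.003 -0.005 0 0 75;-0.003 -0.005 0 0 75;-0.003 -0.005 0 0 75"
}}

```text
t: 2.7
tcp_pos: [586.6, 166.4, 40.5]
tool_rot: [-0.718, 3.057, -0.0]
ft_force: [0.3, -0.3, -0.7]
opening: 70.2
finger_force: 0.0
```

Run:
```python
from h import *
import cv2
go([585.3,166.5,38],116.5)
im=r.get_image("wrist")
hsv=cv2.cvtColor(im,cv2.COLOR_RGB2HSV)
m=cv2.inRange(hsv,(0,150,90),(8,255,255))|cv2.inRange(hsv,(172,150,90),(180,255,255))
for v in (295,300,305,310,320,340): 
    x=np.where(m[v])[0]; print(v,x.min() if len(x) else 0,x.max() if len(x) else 0)
g=cv2.cvtColor(im,cv2.COLOR_RGB2GRAY)
x=g[320].astype(int); print([i for i in range(180,460) if abs(x[i]-x[i-1])>25])
```

```text
t 2.7 tcp [586.6 166.4  40.5] yaw y 116.4 tilt [ 0.002  0.    -1.   ] q [ 0.09  0.35  1.76  0.    1.03 -1.94]
  shift [0.0012 0.0007 0.0025] turn -0.1
295 269 385
300 271 383
305 273 381
310 274 380
320 278 376
340 285 370
[201, 202, 230, 231, 250, 251, 252, 278, 304, 305, 349, 377, 378, 394, 395, 415, 444]
```

Emit:
{"fn": "servo_tool", "kwargs": {
  "rows": "0.001 0.0015 0.002 0 70;0.001 0.0015 0.002 0 60;0.001 0.0015 0.002 0 50;0.001 0.0015 0.002 0 40;0.001 0.0015 0.002 0 30;0.001 0.0015 0.002 0 20;0.001 0.0015 0.002 0 10;0.001 0.0015 0.002 0 5;0.001 0.0015 0.002 0 5;0.001 0.0015 0.002 0 5",
  "squeeze": 18
}}

```text
t: 3.58
tcp_pos: [584.3, 167.3, 37.4]
tool_rot: [0.719, -3.058, 0.0]
ft_force: [-0.7, 0.2, -0.4]
opening: 23.1
finger_force: 18.0
```

Run:
```python
from h import *
import cv2
go([585.3,166.5,160],116.5)
print(r.state()["opening"],r.state()["finger_force"])
cv2.imwrite("pics/w3.png",r.get_image("wrist")[:,:,::-1])
```

```text
t 3.58 tcp [584.3 167.3  37.4] yaw y 116.5 tilt [-0. -0. -1.] q [ 0.09  0.35  1.76 -0.    1.03 -1.94]
  shift [-0.0005 -0.0012 -0.1226] turn -0.0
23.148217268080554 17.96583741903305
```

View pics/w3.png

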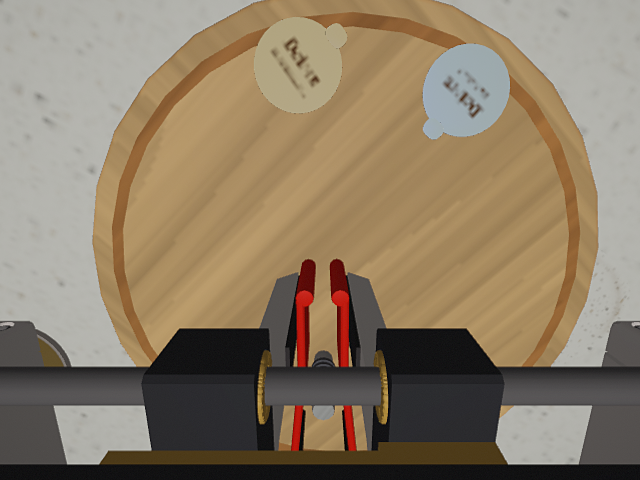

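The wrist view shows the clip squeezed fully open between the fingers, with the handles parallel and their ends at (304,298) and (340,298). Next I'll lift.

Emit:
{"fn": "servo_tool", "kwargs": {
  "rows": "0 0 -0.01 0 5;0 0 -0.025 0 5;0 0 -0.045 0 5;0 0 -0.07 0 5;0 0 -0.095 0 5;0 0 -0.12 0 5;0 0 -0.14 0 5;0 0 -0.15 0 5;0 0 -0.15 0 5"
}}

```text
t: 4.38
tcp_pos: [586.0, 167.5, 191.0]
tool_rot: [-0.718, 3.052, -0.001]
ft_force: [0.9, 0.2, -0.2]
opening: 22.8
finger_force: 18.0
```

Run:
```python
from h import *
import cv2
go([440,-190,187],74.7)
s=r.state();print(s["opening"],s["finger_force"])
im=r.get_image("wrist")
hsv=cv2.cvtColor(im,cv2.COLOR_RGB2HSV)
m=cv2.inRange(hsv,(0,150,60),(8,255,255))|cv2.inRange(hsv,(172,150,60),(180,255,255))
ys,xs=np.where(m[:, 280:370]);print(ys.min())
for v in (290,298,310,330,350): 
    x=np.where(m[v,250:400])[0]+250; print(v,x.min() if len(x) else 0,x.max() if len(x) else 0)
zt=s["tcp_pos"][2]+36
p=(wray((304,298),zt)+wray((339.5,298),zt))/2
R=Ro.from_rotvec(s["tool_rot"]).as_matrix()
print("handle end in tool",R.T@(np.array([*p,zt])-s["tcp_pos"]))
```

```text
t 4.38 tcp [586.  167.5 191. ] yaw y 116.5 tilt [ 0.006  0.001 -1.   ] q [ 0.09  0.16  1.68  0.    1.29 -1.94]
  shift [ 0.2901 -0.2549  0.003 ] turn 41.8
22.77268140912774 17.96562373638153
259
290 297 347
298 295 348
310 296 348
330 297 348
350 297 347
handle end in tool [ 11.7720084    0.08871262 -36.06607857]
```

Run:
```python
from h import *
import cv2
s=r.state();R=Ro.from_rotvec(s["tool_rot"]).as_matrix();z0=s["tcp_pos"][2]
def tl(p,dz): return (R.T@(np.array([*wray(p,z0+dz),z0+dz])-s["tcp_pos"])).round(1)
print("top",tl((304,298),36),tl((340,298),36)," bottom",tl((308,262),-8),tl((337,262),-8)," fingertip",tl((290,275),0), "pin",tl((323,412),36))
im=r.get_image("top")[:,:,::-1]; w=r.get_image("wrist")[:,:,::-1]
a=cv2.resize(im[170:290,80:200],(480,480),interpolation=2)
b=cv2.resize(w[240:400,240:400],(480,480),interpolation=2)[:, :300]
cv2.imwrite("pics/c4.png",np.hstack([a,b]))
```

```text
top [  9.8  -7.9 -36. ] [  9.7   7.7 -36. ]  bottom [11.3 -7.8  8. ] [11.3  8.2  8. ]  fingertip [  6.7 -17.2  -0. ] pin [-49.4   0.3 -35.9]
```

View pics/c4.png

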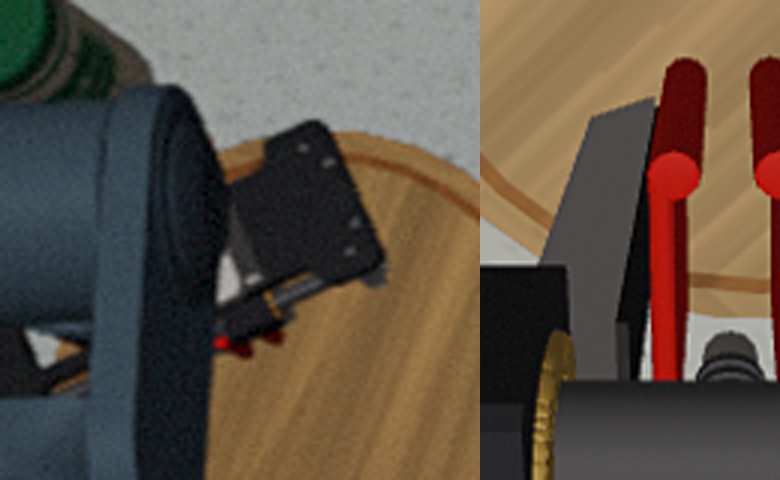

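The crop shows the hand hiding the jaws from above, and puts the handle ends about 12 mm behind the grip centre. That places the pin at about -50 mm and the mouth at about -93 mm in tool x. I'll hover over the card with the wrist camera to measure its edge.

Run:
```python
from h import *
go([588,-259,245],74.7)
```

```text
t 4.53 tcp [583.4 167.2 185.9] yaw y 116.5 tilt [-0.002 -0.    -1.   ] q [ 0.09  0.17  1.69 -0.    1.29 -1.94]
  shift [ 0.186  -0.3835 -0.059 ] turn 41.8
```

Emit:
{"fn": "servo_tool", "kwargs": {
  "rows": "0 0 -0.04 0 5;0.014 -0.029 -0.059 4 5;0.03 -0.062 -0.059 8 5;0.046 -0.095 -0.059 12 5;0.062 -0.128 -0.059 16 5;0.078 -0.161 -0.059 20 5;0.094 -0.194 -0.059 24 5;0.11 -0.227 -0.059 28 5;0.126 -0.26 -0.059 32 5;0.142 -0.293 -0.059 36 5"
}}

```text
t: 5.37
tcp_pos: [586.7, -159.7, 244.1]
tool_rot: [-0.266, -3.127, -0.002]
ft_force: [0.7, 0.8, -0.3]
opening: 23.0
finger_force: 18.0
```

Run:
```python
from h import *
go([588,-259,245],74.7)
```

```text
t 5.37 tcp [ 586.7 -159.7  244.1] yaw y 80.3 tilt [-0.003  0.002 -1.   ] q [-0.45  0.12  1.63  0.    1.4  -1.85]
  shift [-0.0181 -0.0977 -0.0011] turn 5.6
```

Emit:
{"fn": "servo_tool", "kwargs": {
  "rows": "-0.006 -0.035 0 3 5;-0.012 -0.07 0 5.5 5;-0.018 -0.098 0 5.5 5;-0.018 -0.098 0 5.5 5;-0.018 -0.098 0 5.5 5;-0.018 -0.098 0 5.5 5"
}}

```text
t: 5.87
tcp_pos: [588.8, -257.0, 244.7]
tool_rot: [-0.41, -3.112, -0.003]
ft_force: [-0.4, 0.4, -0.6]
opening: 22.9
finger_force: 18.0
```

Run:
```python
from h import *
import cv2
go([588,-259,245],74.7)
cv2.imwrite("pics/w5.png",r.get_image("wrist")[:,:,::-1])
```

```text
t 5.87 tcp [ 588.8 -257.   244.7] yaw y 75.0 tilt [-0.002  0.002 -1.   ] q [-0.59  0.2   1.54  0.    1.41 -1.9 ]
  shift [ 0.0002 -0.0022 -0.0003] turn 0.3
```

View pics/w5.png

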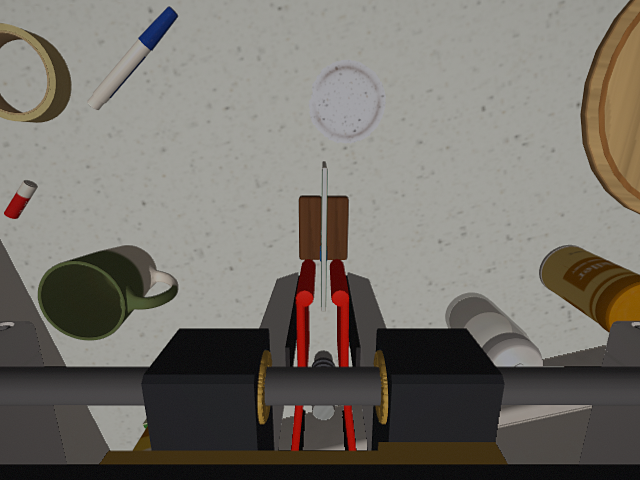

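The card lies vertically in the wrist view: near edge at u≈324, v 162–168, far end at u≈323, so the yaw is already matched.

Run:
```python
from h import *
import cv2
s=r.state();R=Ro.from_rotvec(s["tool_rot"]).as_matrix();z0=s["tcp_pos"][2]
def tl(p,z): return (R.T@(np.array([*wray(p,z),z])-s["tcp_pos"])).round(1)
for n,p,z in [("edge top",(324,169),125),("edge bot",(324,161.5),15),("edge bot0",(324,161.5),0),("far",(323,310),125),("foot near",(324,196),18)]: print(n,tl(p,z),wray(p,z))
g=cv2.cvtColor(r.get_image("wrist"),cv2.COLOR_RGB2GRAY)
for v in (159,161,163,165,167,169,172,180,200,240): print(v,g[v,316:333])
```

```text
edge top [ 54.3   2.3 120.3] [ 536.9 -240.1]
edge bot [ 54.9   3.  230.3] [ 536.3 -239.1]
edge bot0 [ 54.2   3.1 245.3] [ 537.  -239.2]
far [-72.6   1.7 120.1] [ 659.4 -273.5]
foot near [ 16.6   3.  227.3] [ 573.3 -249. ]
159 [161 161 161 161 161 162 163 164 165 163 161 161 161 159 158 156 155]
161 [161 161 160 161 162 162 101  75  84 135 166 161 160 160 159 158 158]
163 [161 161 161 161 164 166  49  61  60  89 173 162 161 161 161 160 159]
165 [161 161 161 161 164 166  50  63  61  79 154 164 161 160 160 160 160]
167 [159 158 156 158 162 162  86 139 138 132 124 164 160 159 160 160 160]
169 [159 159 159 162 160  97 156 158 158 152  99 167 162 160 160 161 160]
172 [160 161 162 164 159  81 159 157 157 153 100 168 163 161 161 161 161]
180 [159 160 162 164 162  85 160 155 155 148  91 170 163 161 161 160 160]
200 [ 55  54  56  52  42  72 161 157 157 151  49  52  58  56  56  57  54]
240 [ 55  57  56  53  76 118 163 156 160 139  51  57  60  57  57  56  57]
```

Emit:
{"fn": "servo_tool", "kwargs": {
  "rows": "0.035 0.0024 0 0 5;0.07 0.0024 0 0 5;0.105 0.0024 0 0 5;0.14 0.0024 0 0 5;0.168 0.0024 0 0 5;0.168 0.0024 0.03 0 5;0.168 0.0024 0.06 0 5;0.168 0.0024 0.09 0 5;0.168 0.0024 0.12 0 5;0.168 0.0024 0.12 0 5"
}}

```text
t: 6.8
tcp_pos: [424.2, -208.0, 120.7]
tool_rot: [-0.407, -3.106, -0.01]
ft_force: [-1.0, 0.5, -0.6]
opening: 23.4
finger_force: 18.0
```

Emit:
{"fn": "servo_tool", "kwargs": {
  "rows": "0 0 0.03 0 5;0 0 0.055 0 5;0 0 0.068 0 5;0 0 0.068 0 5;0 0 0.068 0 5;0 0 0.068 0 5"
}}

```text
t: 7.3
tcp_pos: [429.1, -212.7, 60.5]
tool_rot: [0.409, 3.112, -0.003]
ft_force: [-0.3, -0.0, -0.5]
opening: 23.0
finger_force: 18.0
```

Run:
```python
from h import *
import cv2
E=np.array([533.9,-241.5]);d=np.array([np.cos(np.radians(-15)),np.sin(np.radians(-15))])
s=r.state();p=s["tcp_pos"];R=Ro.from_rotvec(s["tool_rot"]).as_matrix()
X=np.array([536.6,-239.8,p[2]]);print("edge in tool (wrist est)",(R.T@(X-p)).round(1))
go([*p[:2],57],75)
im=r.get_image("scene")[:,:,::-1]
cv2.imwrite("pics/s6.png",cv2.resize(im[180:320,260:420],(800,700)[:2] if 0 else (640,560),interpolation=2))
```

```text
edge in tool (wrist est) [-110.9    1.6    0.3]
t 7.3 tcp [ 429.1 -212.7   60.5] yaw y 75.0 tilt [ 0.003 -0.002 -1.   ] q [-0.7   0.03  2.09  0.    1.02 -2.01]
  shift [0.     0.     0.0035] turn 0.0
```

View pics/s6.png

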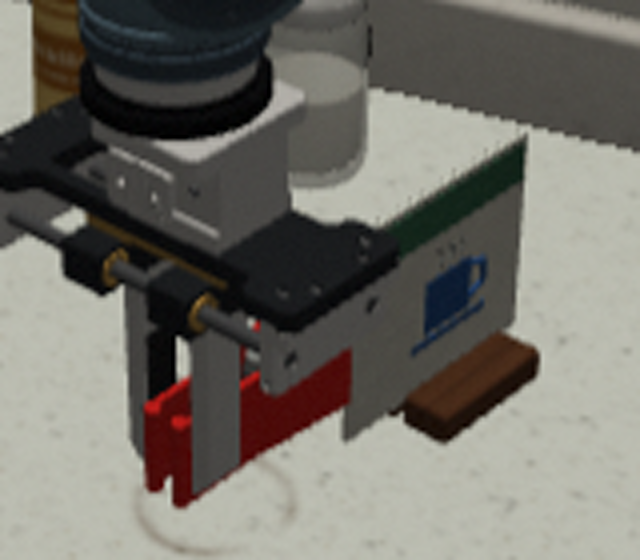

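The scene crop shows the clip just in front of the near edge, level, with the right jaw tip's upper corner at about scene pixel (347.7,267.5).

Run:
```python
from h import *
s=r.state();p=s["tcp_pos"];R=Ro.from_rotvec(s["tool_rot"]).as_matrix()
def tl(q,z): return (R.T@(np.array([*ray("scene",q,z),z])-p)).round(1)
zt=p[2]+36
print("right tip top",tl((347.75,267.5),zt),"bottom",tl((347.75,279.5),zt-44),"handle end R outer",tl((260+182/4,180+425/4),zt),"L",tl((260+152/4,180+403/4),zt))
print("card edge top",tl((347.5,241.25),125),"edge z=15",tl((346,289.7),15))
for x in(-84,-94):
  for y in (-12,12):
    for z in (0,): print(x,y,proj("scene",p+R@np.array([x,y,-36])))
```

```text
right tip top [-74.5 -29.  -35.7] bottom [-93.2 -14.6   8.3] handle end R outer [ 13.3 -10.4 -36. ] L [ 10.6   9.4 -36.1]
card edge top [-104.5   -2.7  -64. ] edge z=15 [-105.4   -1.    46. ]
-84 -12 [343.8 261.2]
-84 12 [333.5 256.1]
-94 -12 [347.4 258.8]
-94 12 [337.2 253.7]
```

Emit:
{"fn": "servo_tool", "kwargs": {
  "rows": "-0.006 0 0.002 0 5;-0.012 0 0.002 0 5;-0.018 0 0.002 0 5;-0.024 0 0.002 0 5;-0.03 0 0.002 0 5;-0.035 0 0.002 0 5;-0.039 0 0.002 0 5;-0.039 0 0.002 0 5;-0.039 0 0.002 0 5;-0.039 0 0.002 0 5"
}}

```text
t: 8.18
tcp_pos: [465.1, -222.0, 56.3]
tool_rot: [-0.411, -3.114, -0.0]
ft_force: [-0.5, 0.1, -0.0]
opening: 22.7
finger_force: 18.0
```

Run:
```python
from h import *
import cv2
s=r.state();print(s["ft_force"],s["ft_torque"])
go([467,-222,57],75)
a=r.get_image("scene")[:,:,::-1]; b=r.get_image("top")[:,:,::-1]; s0=cv2.imread("pics/scene0.png")
cv2.imwrite("pics/s7.png",np.hstack([cv2.resize(a[200:300,310:410],(400,400),interpolation=2),cv2.resize(b[215:315,300:400],(400,400),interpolation=2)]))
# card shift check: far part of the card/foot unchanged?
A=cv2.cvtColor(s0,6)[215:300,372:402].astype(np.float32);B=cv2.cvtColor(np.ascontiguousarray(a),6)[215:300,372:402].astype(np.float32)
print(cv2.phaseCorrelate(A,B))
```

```text
[-0.45393162  0.09758325 -0.02481065] [-0.00197599  0.04000485  0.01814121]
t 8.18 tcp [ 465.1 -222.    56.3] yaw y 75.0 tilt [-0.  0. -1.] q [-0.67  0.13  1.99 -0.    1.02 -1.97]
  shift [-0.0018  0.0005 -0.0007] turn -0.0
((0.020653751051222358, 0.046674011866244314), 1.0021979233070657)
```

View pics/s7.png

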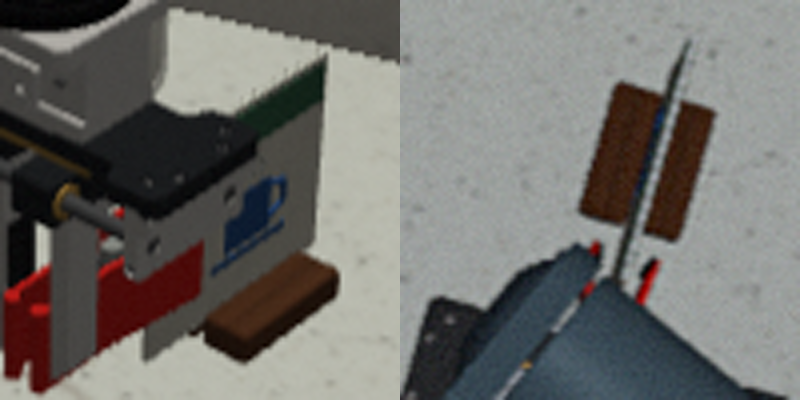

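The top view shows a jaw tip on each side of the card (pixels about (349,277) and (364,280.5)), with the card midway between. There is no contact force and the card hasn't shifted. I'll check the depth numerically before handing in.

Run:
```python
from h import *
c,s_=np.cos(np.radians(-15.2)),np.sin(np.radians(-15.2))
for E in ([531,-242.5],[536.6,-239.8]):
  for n,q,z in (("top",(363.75,280),92),("top",(349,276.5),92),("scene",(310+203/4,200+293/4),48)):
    d=ray(n,q,z)-E; print(n,"x",round(d@[c,s_],1),"y",round(d@[-s_,c],1))
```

```text
top x 20.7 y -13.6
top x 19.0 y 17.3
scene x 22.7 y -14.0
top x 16.0 y -17.6
top x 14.3 y 13.2
scene x 18.0 y -18.1
```

Emit:
{"fn": "servo_tool", "kwargs": {
  "rows": "-0.002 0 0 0 5;-0.004 0 0 0 5;-0.004 0 0 0 5;-0.004 0 0 0 5;-0.004 0 0 0 5;-0.004 0 0 0 5"
}}

```text
t: 8.78
tcp_pos: [469.2, -223.1, 56.4]
tool_rot: [-0.411, -3.115, -0.0]
ft_force: [0.3, -0.0, -0.2]
opening: 23.5
finger_force: 18.0
```

Run:
```python
from h import *
s=r.state();print(s["ft_force"],s["opening"],s["finger_force"])
print(r.sign_off())
```

```text
[ 0.28070202 -0.010632   -0.1669323 ] 23.45954672772724 17.965697050094604
the job is handed in; nothing more can be done
None
```

I handed the job in at about 9 s: the clip is held squeezed open around the card's near edge at about half height, with the edge an estimated 18–27 mm inside the mouth, no contact force measured and no shift of the card seen before a last 4 mm nudge; sign-off returned no verdict.

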